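# Clear and open a beam box whose cover may be caught

## Robot

A 7-joint arm with a two-finger parallel gripper is mounted at the origin on a cart in front of the work surface, level with it; the furniture and walls round the work are solid. World frame = base frame: x ahead of the robot, y to its left, z up, the work surface at z = 0. Lengths are in mm, angles in rad, forces in N, time in s.
With the tool pointing down it reaches from about 400 to 875 mm from the base axis. Payload 6.5 kg.
Tool frame: the origin (TCP) lies midway between the tips of the shut fingers; the grasp point (between the pads) lies 19 mm behind it (arm.tcp_to_grasp is the distance from the TCP to the grasp point, in mm); z points along the fingers, y is the line along which they close (so a half turn about z gives the same grasp; the last joint's range is limited). The gripper opens to 88 mm and grips with 3 to 60 N. Pads are 18 mm wide; open, the fingers measure 123 mm over their backs; the gripper's body (75 mm by 187 mm) begins 45 mm behind the grasp point.
Start: joints at [-1.329, 0.536, -0.004, 1.538, 0.003, 1.067, -0.071], TCP at [196.921, 619.445, 238.716] pointing down, gripper open.
Joint ranges: [-2.7, 2.7], [-0.37, 2.16], [-1.27, 1.26], [0.24, 2.4], [-1.31, 4.45], [0.19, 1.91], [-2.76, 2.76]. Speed limits (rad/s): [2.39, 2.39, 3.14, 3.14, 3.14, 3.14, 3.14].

## Interface

Orientations are given as a rotation vector (axis times angle).
In Python, from workcell import arm gives the robot as it stands.
- The arm moves only by the shell command python3 -m creep 'ROWS' [OPENING] [FORCE]. ROWS is JSON, a list of rows, each a list of 4 numbers: the shift along the tool's x, y, z in cm, then the turn about the tool's z in rad. In form: [[dx, dy, dz, twist], ...]. A call has 1 to 8 rows; each row shifts and turns the commanded pose from where the row before left it, along the tool's axes as they then stand; what a row does not reach is not made up. A row lasts 1/10 s, in which the tool goes at most 50 mm and 8.59 degrees, less where a joint would pass 70% of its speed; a pose out of reach is approached as far as the arm can. A call is refused whole if a number of a shift passes 5 or a number of a turn 0.15, either way. A call with a gripper value outside its range is refused whole. OPENING is the gripper's target within -1 to 1 (shut at 1, half-way at 0, fully open at -1), set as the call begins (- or left out, the last holds). The fingers move at their own pace and stop on an object; FORCE is the grip in N (left out, the last holds). Time passes only in rows, so rows that do not move let the fingers close. It gives the time, the measured TCP pose, the force, the opening and the grip force at its end, in the units of the state.
- arm.read_state(): the state, without advancing time (a new reading comes with each control period).
- arm.read_camera(name): name is "scene" or "top" or "wrist"; returns a dict with "img" (400x640x3 uint8, red, green, blue), "range_z" (400x640 float32, mm along the optical axis (not along the pixel's ray), 0 where there is no reading), "intrinsics" (3x3 intrinsics, pixels), "R" (3x3) and "t" (3): a world point X has camera coordinates R X + t; the wrist camera has in their place "mount" (4x4, takes a point from camera to tool coordinates, whose origin is the TCP and whose axes are the flange's). Camera axes: x right, y down, z forward; pixel columns grow to the right and rows downward; lengths in mm; the calibration is good to about 2 mm. A picture is of the moment at which its call begins: read the wrist's pose just before it.
- arm.finish_job(): hands the job in; it is judged then, once.
The state is a dict: "time_s": time; "q": joint angles; "qvel": joint speeds; "joint_efforts": joint torques, N m; "tcp_pos": TCP position; "eef_rot": TCP orientation; "wrist_force": force on the tool from outside, world axes, zero at the start; "moment": the same for the moment, N m; "finger_gap": opening from 0.0 (shut) to 1.0 (fully open); "grasp_force": force on a finger pad.
Only numpy, scipy, OpenCV 4.12 (cv2) and the standard library are available. Lean on these libraries where they do the work, as an engineer would, in place of code of your own. Each camera call takes 0.05 s, during which the arm holds its last target. There are 200 camera calls.

## Task

I need to look into the beam box. Pick the red cap and the clamping fork off its cover and drop both into the blue parts tray; then, leaving the yellow button alone for now, tug the cover up a little by its black handle to feel whether it is caught. If it is caught, press the yellow button right down to free it; then lift the cover by its handle to at least 45 degrees and finish while still holding it open there, with the solvent bottle and the chrome objective undisturbed.

Things in the scene. Friction and masses are not known exactly. Their poses are not given: they have to be found in the camera images.
- beam_box: dark steel box, 140 x 170 mm (its x, y) and 65 mm high, fixed to the table. Origin: centre of its underside; x points from its front (handle and button side) to its hinge side, z up. A closed 8 mm aluminium cover, overhanging 2 mm all round, lies on it, so the cover's flat top is 73 mm above the table. On the front, left half, stands a black catch housing, 44 x 46 mm, 58 mm high, centred at box x = -92, y = +45 mm, with the button on top
- cover (a joint): hinge of the cover: 0 closed, grows as the front edge is lifted, stop at 1.2 rad. The hinge line runs along box y. The cover weighs 0.28 to 0.46 kg and falls shut when let go. Inside is a hidden hook that cannot be seen from outside and is caught in some episodes and free in others: if caught, the cover lifts only about 0.04 rad (6 mm at the handle) and then stops hard; if free, it just lifts. Pulling harder does not free it
- cover_hinge (a point): point on the hinge line, middle of the cover's far edge, 65 mm above the table. The handle bar's line lies 154 mm in front of it and 34 mm above it when closed
- handle (a point): middle of the cover's handle: a round black bar 10 mm thick, 70 mm long, parallel to box y, in front of the cover's front edge (12 mm clear of the edge in plan), its centre 26 mm above the cover's top when closed (99 mm above the table), on two slanting arms at its ends, free air below it. Right half of the front (box x = -84, y = -40 mm). It moves with the cover; a gripper that keeps its direction can let the round bar turn between its pads
- button_top (a point): centre of the top of the round yellow release button, 22 mm across, 12 mm proud of its housing, 70 mm above the table when up (box x = -94, y = +45 mm)
- button (a joint): travel of the button, 0 up to 0.010 m fully down; it takes about 2.5 N to push and stays down once pushed (no spring). Pressing it fully down pushes the hook off the cover; the hook then stays free, also when the cover is lowered again
- cap: loose red round cap, 36 mm across, 12 mm high, 12 g, lying on one side of the cover. Origin: centre of its underside
- fork: loose bright metal clamping fork, a flat bar 28 (its x) x 75 (its y) mm with 8 mm thick sides and two screw heads up to 14 mm high, lying on the other side of the cover, 42 to 84 g. Origin: centre of its underside
- parts_tray: blue open tray fixed to the table left of the box, 100 x 120 mm (its x, y), 40 mm high, walls and floor 4 mm. Origin: centre of its underside. Note the tall equipment at the back: the lower front corner of the big grey instrument overhangs the table at about x = 0.55, y = 0.34 m in the base frame from 0.2 m up, between box and tray, so carry round in front of it
- lens: loose chrome objective standing on the table to the right of the box, 27 mm across, 47 mm high. Origin: centre of its underside
- solvent_bottle: loose white solvent bottle with red spout standing near the front of the table, 55 mm across, 135 mm high. Origin: centre of its underside
Things that resemble listed ones, but are neither listed nor needed, are in the scene too. There is more than one size of the lens; the one meant has the size given above.

How it is judged:
By the outcome, as a careful person would: the job done as asked, in the order asked, and still so for the second after the job is handed in, while the arm keeps its last pose, push and grip.
It also fails if it takes over 72 s, if anything falls off the work surface, if the arm or the gripper's body presses on something with over 40 N, if the wrist force passes 120 N, or if a joint passes its speed limit or range.

## Working session

There is one attempt and no reset: what is moved stays moved. The work goes in short steps, Python scripts to look and compute and a shell command to move; the robot and the scene stay as the last step left them, time stands still between calls to the robot, and variables do not carry over. Pictures are saved under pics/ and viewed, at most 10 in all, crops included, and the job is handed in when it is done.

```bash
ls; mkdir -p pics; cat > h.py <<'E'
import numpy as np, cv2, pickle
from scipy.spatial.transform import Rotation as Ro
from workcell import arm
def snap(n,name):
    s=arm.read_state(); c=arm.read_camera(n); c['s']=s
    cv2.imwrite(f'pics/{name}.png',c['img'][:,:,::-1]); pickle.dump(c,open(f'pics/{name}.pkl','wb')); return c
def load(name): return pickle.load(open(f'pics/{name}.pkl','rb'))
def world(c,u,v,z=None):
    """pixel->world using depth, or plane height z"""
    K=c['intrinsics']; ray=np.linalg.inv(K)@[u,v,1]
    if 'mount' in c:
        M=np.array(c['mount']); T=np.eye(4); T[:3,:3]=Ro.from_rotvec(c['s']['eef_rot']).as_matrix(); T[:3,3]=c['s']['tcp_pos']
        W=T@M; R=W[:3,:3]; o=W[:3,3]
    else: R=np.array(c['R']).T; o=-R@c['t']
    d=R@ray
    k=c['range_z'][int(v),int(u)] if z is None else (z-o[2])/d[2]
    return (o+k*d).round(1)
E
python3 - <<'E'
from h import *
c=snap('top','top'); snap('scene','scene')
s=arm.read_state(); print(s); print(Ro.from_rotvec(s['eef_rot']).as_matrix().round(3))
E
```

```text
pics
{'time_s': 0.1, 'q': array([-1.3292055 ,  0.53711225, -0.0044347 ,  1.53875517,  0.00261991,
        1.06731728, -0.07117948]), 'qvel': array([ 0.00150559, -0.00104101, -0.00069953, -0.00054264,  0.00042868,
       -0.00076777,  0.00071552]), 'joint_efforts': array([ 2.30455997e-03, -5.72079778e+01,  9.93840247e-01, -2.52232111e+01,
       -5.61699795e-02,  1.34465424e-02,  2.27576908e-05]), 'tcp_pos': array([196.77207739, 618.91724637, 237.92005546]), 'eef_rot': array([-4.81401124e-01, -3.10438028e+00,  2.48624009e-03]), 'wrist_force': array([ 0.02147161,  0.101739  , -0.12313209]), 'moment': array([-0.02913789,  0.00531876,  0.01467565]), 'grasp_force': 0.0, 'finger_gap': 0.9998616231948385}
[[-0.953  0.303 -0.   ]
 [ 0.303  0.953 -0.002]
 [-0.    -0.002 -1.   ]]
```

View pics/top.png

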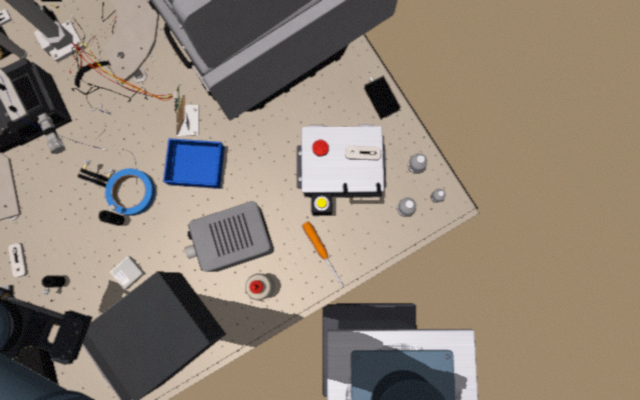

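View pics/scene.png

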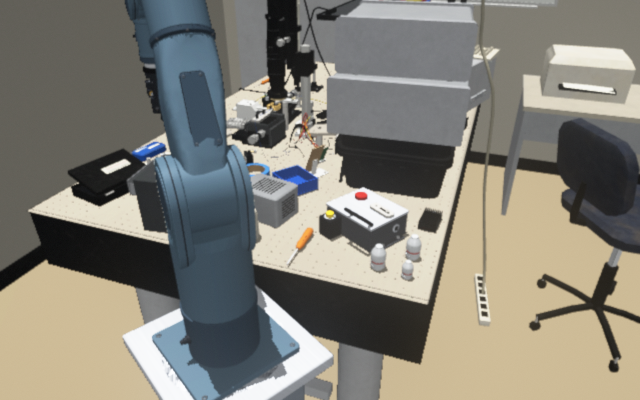

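The top view shows the cap at (320,148), fork at (363,153), button at (321,204), handle at about (367,194), tray at (194,163), bottle at (258,287) and three objectives at (418,162), (407,207) and (438,195). The scene view confirms the layout.

```bash
python3 - <<'E'
from h import *
c=load('top')
for n,u,v,z in [('cap',320,148,85),('forkL',346,152,None),('forkR',381,153,None),('button',321,204,70),('coverFL',303,194,73),('coverFR',384,191,73),('coverBL',303,127,73),('coverBR',382,126,73),('handL',347,196,99),('handR',381,196,99),('trayFL',165,183,40),('trayFR',221,187,40),('trayBL',168,140,40),('trayBR',223,142,40),('l1',418,160,47),('l2',407,206,47),('l3',438,195,47),('bottle',258,287,135),('greyinst',235,117,None),('grybox',235,235,None),('iron',315,240,None)]:
    print(n,world(c,u,v,z),world(c,u,v))
cv2.imwrite('pics/topz.png',cv2.resize(c['img'][110:225,290:460,::-1],None,fx=4.5,fy=4.5,interpolation=cv2.INTER_CUBIC))
R=np.array(c['R']);print(-R.T@c['t'])
E
```

```text
cap [534.1 169.3  85. ] [533.9 169.3  85.6]
forkL [525.3 114.2  82.7] [525.3 114.2  82.7]
forkR [523.9  39.3  76.5] [523.9  39.3  76.5]
button [416.  168.3  70. ] [416.4 168.3  67.8]
coverFL [437.4 206.2  73. ] [444.9 208.2  31.6]
coverFR [442.   34.8  73. ] [455.1  26.4   3. ]
coverBL [584.8 205.9  73. ] [584.6 205.9  73.5]
coverBR [584.9  35.1  73. ] [609.4  26.   -1.6]
handL [427.5 114.3  99. ] [426.6 114.5 104.4]
handR [426.8  44.4  99. ] [444.   33.2   0.8]
trayFL [471.1 512.   40. ] [ 4.795e+02  5.258e+02 -2.000e-01]
trayFR [460.8 388.   40. ] [ 4.688e+02  3.970e+02 -1.000e-01]
trayBL [569.1 509.5  40. ] [568.8 509.2  40.9]
trayBR [563.  386.1  40. ] [574.6 394.7   1.1]
l1 [515.1 -44.6  47. ] [510.6 -41.1  65.1]
l2 [413.5 -16.9  47. ] [410.8 -14.   64.4]
l3 [436.9 -84.7  47. ] [436.6 -84.4  48.2]
bottle [244.7 290.4 135. ] [244.5 293.6 111.9]
greyinst [559.9 326.5 212.9] [559.9 326.5 212.9]
grybox [348.9 343.3 101.3] [348.9 343.3 101.3]
iron [344.2 182.7  19.9] [344.2 182.7  19.9]
[ 254.95957932  156.55382821 1078.16824868]
```

View pics/topz.png

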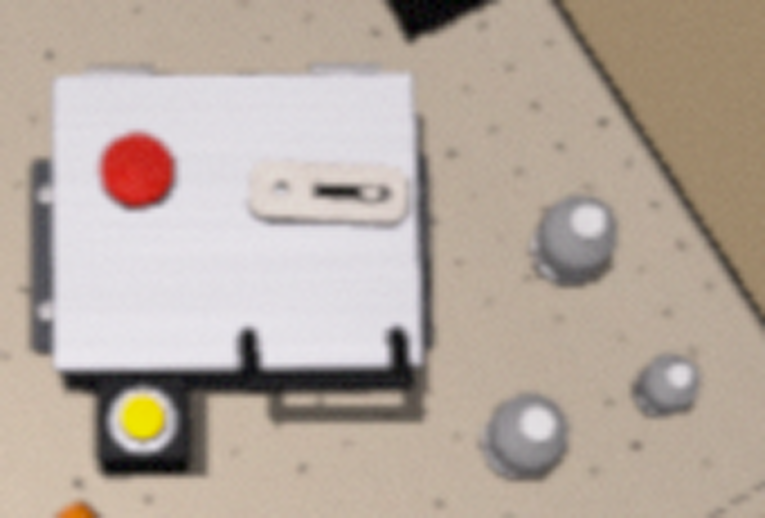

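The enlarged crop shows the cap at about (138,170), fork (328,190) lying along world y, button (143,417), and handle arms at crop columns 248 and 398. The box yaw is about 0, and the small objective (48 mm high) is the one at right. First I square the tool to the world axes.

```bash
python3 -m creep '[[0,0,0,0.15],[0,0,0,0.15],[0,0,0,0.15],[0,0,0,0.15],[0,0,0,0.15],[0,0,0,0.15],[0,0,0,0.15],[0,0,0,0.15]]' -1; python3 -m creep '[[0,0,0,0.062],[0,0,0,0]]'
python3 - <<'E'
from h import *
c=load('top')
for n,u,v in [('big',150,330),('big2',200,310),('circ',183,112),('corner?',230,112),('left',200,70),('ring',130,190)]: print(n,world(c,u,v))
s=arm.read_state(); print(s['q'].round(2),s['tcp_pos'].round(1),Ro.from_rotvec(s['eef_rot']).as_matrix().round(3))
E
```

```text
time_s: 0.9
tcp_pos: [196.7, 619.1, 238.2]
eef_rot: [2.157, 2.283, -0.001]
wrist_force: [0.7, 0.6, -0.0]
finger_gap: 0.997
grasp_force: 0.0
time_s: 1.1
tcp_pos: [196.7, 619.2, 238.2]
eef_rot: [2.22, 2.222, -0.001]
wrist_force: [0.6, -0.0, 0.1]
finger_gap: 0.999
grasp_force: 0.0
big [167.5 488.1 156.4]
big2 [198.1 419.7  63.6]
circ [607.8 456.  111.9]
corner? [557.6 329.2 246.4]
left [585.2 354.  362.6]
ring [ 4.640e+02  6.055e+02 -4.000e-01]
[-1.53  0.55  0.28  1.55 -0.17  1.07 -1.2 ] [196.7 619.2 238.2] [[-0.001  1.     0.   ]
 [ 1.     0.001 -0.001]
 [-0.001  0.    -1.   ]]
```

```bash
python3 -m creep '[[-3.5,2.5,0,0],[-3.5,2.5,0,0],[-3.5,2.5,0,0],[-3.5,2.5,0,0],[-3.5,2.5,0,0],[-3.5,2.5,0,0],[-3.5,2.5,0,0],[-3.5,2.5,0,0]]' ; python3 -m creep '[[-3.6,0,0,0],[-3.6,0,0,0],[-3.6,1.6,0,0],[-3.6,2,0,0],[-3.6,2,0,0],[-3.6,2,0,0],[0,0,0,0],[0,0,0,0]]'
python3 - <<'E'
from h import *
c=snap('wrist','w1'); s=c['s']; print(s['q'].round(2),s['tcp_pos'].round(1)); print(np.array(c['mount']).round(2))
E
```

```text
time_s: 1.9
tcp_pos: [397.9, 338.1, 238.7]
eef_rot: [-2.218, -2.225, -0.0]
wrist_force: [0.1, 1.0, -0.6]
finger_gap: 1.002
grasp_force: 0.0
time_s: 2.7
tcp_pos: [473.5, 123.0, 238.7]
eef_rot: [-2.221, -2.222, 0.0]
wrist_force: [-0.3, 0.7, -0.5]
finger_gap: 1.002
grasp_force: 0.0
[-0.76  0.28  0.49  1.98 -0.16  0.92 -0.18] [473.5 123.  238.7]
[[  -0.     -0.95   -0.32   82.84]
 [   1.     -0.     -0.      0.54]
 [   0.     -0.32    0.95 -146.34]
 [   0.      0.      0.      1.  ]]
```

View pics/w1.png

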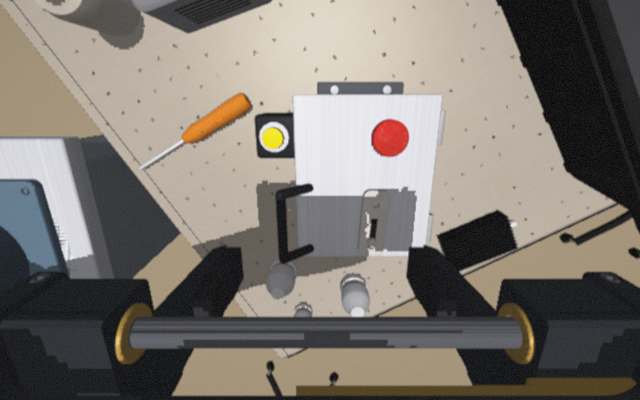

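The wrist view shows the cap at (390,138), button (272,138), handle bar from (282,192) to (285,260), fork around (374,222), and cover corners at (294,96) and (441,96).

```bash
python3 - <<'E'
from h import *
c=load('w1')
for n,u,v,z in [('cap',390,138,85),('button',272,138,70),('hL',282,192,99),('hR',285,260,99),('hmid',282,225,99),('fTL',362,192,81),('fTR',387,192,81),('fBL',360,247,81),('fBR',387,250,81),('cFL',294,96,73),('cBL',441,96,73),('cBR',434,256,73),('cFR',296,256,73),('l',302,311,47)]: print(n,world(c,u,v,z),world(c,u,v))
g=cv2.resize(c['img'][80:270,250:450,::-1],None,fx=3,fy=3,interpolation=cv2.INTER_CUBIC); cv2.imwrite('pics/w1z.png',np.clip(g*1.6,0,255).astype('uint8'))
# depth band of things standing above cover (fork)
P=np.array([[*world(c,u,v)] for v in range(150,262) for u in range(320,440)])
f=P[(P[:,2]>78)&(P[:,2]<92)&(P[:,1]<135)]; print(len(f)); r=cv2.minAreaRect(f[:,:2].astype(np.float32)); print(r, f[:,2].max())
q=f[f[:,1]<130]; print(np.percentile(q,[2,50,98],axis=0))
E
```

```text
cap [536.7 170.5  85. ] [536.9 170.5  84.3]
button [421.  168.8  70. ] [421.2 169.   71.1]
hL [432.8 120.7  99. ] [433.  121.3 100.8]
hR [432.6  46.8  99. ] [433.5  50.  104.8]
hmid [431.2  86.2  99. ] [432.   88.5 104.4]
fTL [512.4 115.3  81. ] [513.3 113.2  73.8]
fTR [538.1 115.3  81. ] [539.2 113.9  76.1]
fBL [512.6  52.7  81. ] [512.6  52.7  81. ]
fBR [542.3  49.   81. ] [544.   45.2  73.7]
cFL [444.7 208.8  73. ] [444.9 208.8  74.2]
cBL [585.4 208.7  73. ] [585.2 208.7  73.5]
cBR [597.8  37.3  73. ] [527.2 133.6 251.2]
cFR [441.5  37.4  73. ] [443.6  48.4  93.4]
l [444.2 -57.3  47. ] [442.1 -76.5  22.4]
1690
((525.677490234375, 79.22506713867188), (75.7576675415039, 28.222028732299805), 86.35874938964844) 88.3
[[511.6    44.5    79.878]
 [525.2    81.5    82.   ]
 [539.4   115.522  86.4  ]]
```

View pics/w1z.png

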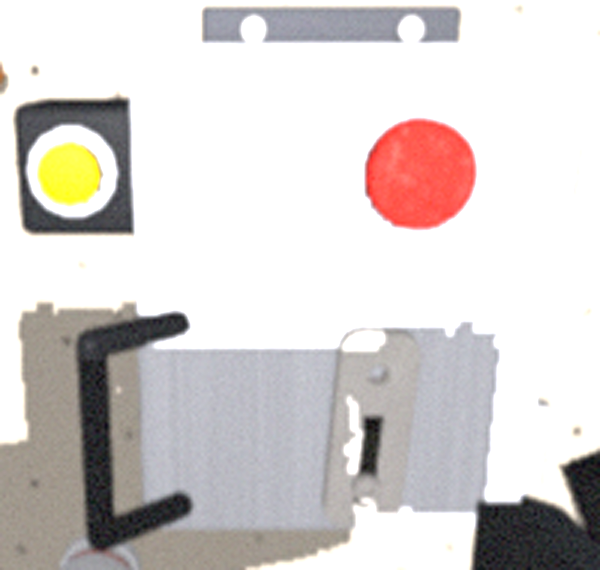

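Crop: cap and fork are clear, fork yaw a few degrees. Fused estimates in mm: cap (536,170), fork (525.5,79), handle (430,83), button (419,168), hinge x≈583. Next: grasp the cap.

```bash
python3 -m creep '[[1.2,1.6,3.5,0],[1.2,1.6,3.5,0],[1.2,1.6,3.5,0],[1.1,1.4,3.5,0],[0,0,1.2,0],[0,0,0.6,0],[0,0,0.5,0],[0,0,0,0]]'; python3 -m creep '[[0,0,0,0],[0,0,0,0],[0,0,0,0],[0,0,0,0],[0,0,0,0],[0,0,0,0]]' 1 10
```

```text
time_s: 3.55
tcp_pos: [535.3, 170.7, 76.6]
eef_rot: [2.22, 2.222, 0.001]
wrist_force: [-0.4, -0.4, 0.2]
finger_gap: 1.0
grasp_force: 0.0
time_s: 4.15
tcp_pos: [535.4, 170.8, 75.7]
eef_rot: [-2.22, -2.223, 0.0]
wrist_force: [-0.1, 0.3, 0.1]
finger_gap: 0.482
grasp_force: 0.0
```

```bash
python3 -m creep '[[0,0,0,0],[0,0,0,0],[0,0,0,0],[0,0,0,0]]'; python3 -m creep '[[0,0,-2,0],[0,0,-4,0],[0,0,-4,0],[0,0,0,0]]'
```

```text
time_s: 4.55
tcp_pos: [535.4, 170.8, 75.7]
eef_rot: [2.22, 2.223, 0.0]
wrist_force: [-0.4, 0.5, -0.4]
finger_gap: 0.405
grasp_force: 10.0
time_s: 4.95
tcp_pos: [538.7, 171.5, 180.6]
eef_rot: [2.219, 2.22, 0.013]
wrist_force: [0.3, 0.2, -1.0]
finger_gap: 0.399
grasp_force: 10.0
```

```bash
python3 -m creep '[[2.1,-2.5,0,0],[2.1,-2.5,0,0],[2.1,-2.5,0,0],[2.1,-2,0,0],[2.1,-1.5,0,0],[2.1,-1.5,0,0],[2.1,0,0,0],[2.1,0,0,0]]'; python3 -m creep '[[3.4,0,0,0],[3.4,0,0,0],[3.4,2.5,0,0],[3.4,3,0,0],[0,3.4,0,0],[0,0,4,0],[0,0,4,0],[0,0,3,0]]'; python3 -m creep '[[0,0,1,0],[0,0,0.8,0],[0,0,0,0]]'
```

```text
time_s: 5.75
tcp_pos: [409.2, 339.4, 175.1]
eef_rot: [-2.219, -2.223, 0.002]
wrist_force: [-0.4, -0.3, -0.3]
finger_gap: 0.4
grasp_force: 10.0
time_s: 6.55
tcp_pos: [498.0, 473.6, 62.1]
eef_rot: [-2.221, -2.222, 0.005]
wrist_force: [0.4, 0.6, -0.3]
finger_gap: 0.399
grasp_force: 10.0
time_s: 6.85
tcp_pos: [499.2, 474.8, 47.7]
eef_rot: [2.22, 2.223, 0.0]
wrist_force: [0.3, 0.0, -0.2]
finger_gap: 0.401
grasp_force: 10.0
```

```bash
python3 -m creep '[[0,0,0,0],[0,0,0,0],[0,0,0,0],[0,0,0,0],[0,0,0,0],[0,0,-4,0],[0,0,-4,0],[0,0,-4,0]]' -0.35; python3 -m creep '[[-2,-3,0,0],[-2.5,-3,0,0],[-3,-2,0,0],[-3,-1,0,0],[-3,0,0,0],[0,0,0,0]]'
python3 - <<'E'
from h import *
c=snap('top','t2'); cv2.imwrite('pics/t2z.png',cv2.resize(c['img'][115:220,150:400,::-1],None,fx=3,fy=3))
E
```

```text
time_s: 7.65
tcp_pos: [498.9, 474.5, 169.0]
eef_rot: [2.22, 2.222, -0.001]
wrist_force: [0.5, 1.0, -1.2]
finger_gap: 0.672
grasp_force: 0.0
time_s: 8.25
tcp_pos: [409.4, 335.3, 168.0]
eef_rot: [2.225, 2.217, -0.003]
wrist_force: [-0.2, -0.0, 0.4]
finger_gap: 0.676
grasp_force: 0.0
```

View pics/t2z.png

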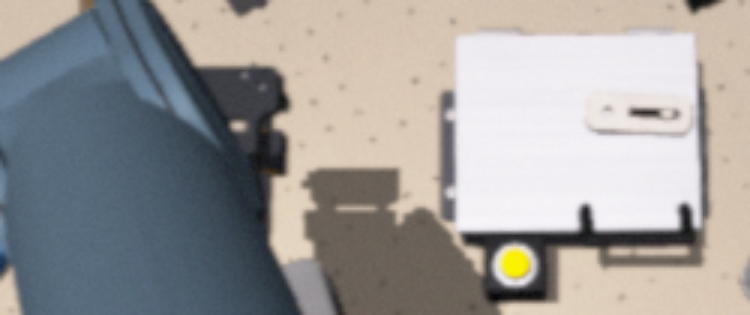

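The arm hides the tray for now; the cap is off the cover and the fork is unmoved at crop (640,113). Next: the fork.

```bash
python3 -m creep '[[-3.5,0,0,0],[-3.5,1.5,0,0],[-3.5,2,0,0],[-3.5,2,0,0],[-3.5,2,0,0],[-3.5,2,0,0],[-3.5,1.5,0,0],[-1.5,0.7,0,0]]'; python3 -m creep '[[0,0,3,0],[0,0,3,0],[0,0,2,0],[0,0,0,0]]'
```

```text
time_s: 9.1
tcp_pos: [528.7, 76.7, 168.1]
eef_rot: [2.222, 2.217, 0.001]
wrist_force: [0.7, 1.1, 0.3]
finger_gap: 0.676
grasp_force: 0.0
time_s: 9.5
tcp_pos: [525.3, 80.5, 85.4]
eef_rot: [-2.217, -2.222, 0.005]
wrist_force: [1.0, -0.3, -0.1]
finger_gap: 0.675
grasp_force: 0.0
```

```bash
python3 -m creep '[[0,0,0.6,0],[0,0,0.5,0],[0,0,0,0]]'; python3 -m creep '[[0,0,0,0],[0,0,0,0],[0,0,0,0],[0,0,0,0],[0,0,0,0],[0,0,0,0]]' 1 20;  python3 -m creep '[[0,0,-1,0],[0,0,-4,0],[0,0,-5,0],[0,0,0,0]]'
```

```text
time_s: 9.8
tcp_pos: [526.8, 80.1, 77.0]
eef_rot: [2.22, 2.223, 0.001]
wrist_force: [0.3, 0.4, 0.2]
finger_gap: 0.676
grasp_force: 0.0
time_s: 10.4
tcp_pos: [526.6, 79.8, 76.9]
eef_rot: [2.22, 2.223, 0.0]
wrist_force: [-0.7, -0.2, 2.7]
finger_gap: 0.313
grasp_force: 19.7
time_s: 10.8
tcp_pos: [530.4, 79.9, 182.8]
eef_rot: [2.218, 2.218, 0.014]
wrist_force: [-0.0, 0.2, -0.1]
finger_gap: 0.313
grasp_force: 19.7
```

```bash
python3 -m creep '[[3.3,-2.5,0,0],[3.3,-2.5,0,0],[3.3,-2.5,0,0],[3.3,-2,0,0],[3.3,-1,0,0],[3.3,-1,0,0],[3.3,0,0,0],[3.3,0,0,0]]'
python3 - <<'E'
from h import *
c=load('top')
P=np.array([world(c,u,v) for v in range(70,200) for u in range(150,240)])
for x0 in range(560,640,10):
    m=(P[:,0]>=x0)&(P[:,0]<x0+10)&(P[:,1]>400)&(P[:,1]<500); q=P[m]; print(x0,q[q[:,2].argmax()] if len(q) else None)
E
```

```text
time_s: 11.6
tcp_pos: [410.5, 345.0, 176.9]
eef_rot: [-2.22, -2.223, 0.0]
wrist_force: [0.7, -0.3, 0.4]
finger_gap: 0.312
grasp_force: 19.7
560 [561.6 424.7  46.5]
570 [570.4 477.5  42.2]
580 [589.7 492.4  10.2]
590 [592.8 457.8 111.3]
600 [605.3 455.7 112.8]
610 [618.9 454.4 111.8]
620 [627.8 456.9 111.6]
630 [631.6 456.6 113.1]
```

```bash
python3 -m creep '[[3.3,0.5,0,0],[3.2,1.5,0,0],[3,3,0,0],[0,3.5,0,0],[0,3,0,0],[0,0,4,0],[0,0,4,0],[0,0,2,0]]'; python3 -m creep '[[0,0,1.2,0],[0,0,0.4,0],[0,0,0,0],[0,0,0,0]]';  python3 -m creep '[[0,0,0,0],[0,0,0,0],[0,0,0,0],[0,0,0,0],[0,0,0,0]]' 0.1;  python3 -m creep '[[0,0,-4,0],[0,0,-4,0],[0,0,-4,0],[-2,-4,0,0],[-3,-4,0,0],[-3,-2.5,0,0],[-3.5,-1,0,0],[-3.5,0,0,0]]'
```

```text
time_s: 12.4
tcp_pos: [524.3, 437.2, 73.0]
eef_rot: [-2.221, -2.222, 0.008]
wrist_force: [-0.4, 0.1, -0.4]
finger_gap: 0.315
grasp_force: 19.7
time_s: 12.8
tcp_pos: [527.0, 439.4, 62.3]
eef_rot: [2.22, 2.222, 0.004]
wrist_force: [-0.4, -0.3, -1.4]
finger_gap: 0.313
grasp_force: 19.7
time_s: 13.3
tcp_pos: [526.1, 438.8, 60.8]
eef_rot: [2.22, 2.223, 0.0]
wrist_force: [1.0, 0.2, -1.2]
finger_gap: 0.447
grasp_force: 0.0
time_s: 14.1
tcp_pos: [409.2, 288.0, 180.8]
eef_rot: [-2.217, -2.225, 0.001]
wrist_force: [1.1, -0.4, 0.1]
finger_gap: 0.451
grasp_force: 0.0
```

```bash
python3 -m creep '[[-3.4,0.3,0,0],[-3.4,0.4,0,0],[-3.4,0.4,0,0],[-3.4,0.4,0,0],[-3.4,0.4,0,0],[-3.4,0,0,0],[0,0,0,0],[0,0,0,0]]'
python3 - <<'E'
from h import *
c=snap('top','t3'); w=snap('wrist','w3')
a=cv2.resize(c['img'][115:220,150:400],None,fx=2.4,fy=2.4); b=w['img'][100:,:600]
cv2.imwrite('pics/m3.png',np.vstack([a,b])[:,:,::-1])
E
```

```text
time_s: 14.9
tcp_pos: [430.6, 84.5, 180.9]
eef_rot: [-2.222, -2.22, -0.001]
wrist_force: [-0.5, 0.5, -0.2]
finger_gap: 0.449
grasp_force: 0.0
```

View pics/m3.png

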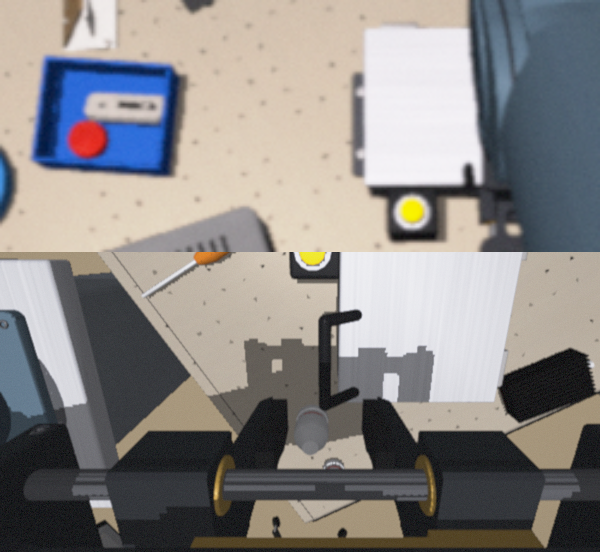

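Both parts are in the tray (cap at (87,140), fork at (125,105) in the montage). In the wrist view the bar (column ≈325) lies between the open fingers. Descend and grip it.

```bash
python3 -m creep '[[0,0,3,0],[0,0.2,3,0],[0,0,2,0],[0,0,1,0],[0,0,1,0],[0,0,0,0],[0,0,0,0]]'; python3 -m creep '[[0,0,0,0],[0,0,0,0],[0,0,0,0],[0,0,0,0],[0,0,0,0],[0,0,0,0]]' 1 30
```

```text
time_s: 15.7
tcp_pos: [432.9, 85.0, 81.2]
eef_rot: [2.22, 2.223, 0.001]
wrist_force: [0.8, 1.3, 0.5]
finger_gap: 0.452
grasp_force: 0.0
time_s: 16.3
tcp_pos: [430.6, 84.7, 80.7]
eef_rot: [-2.218, -2.221, 0.004]
wrist_force: [-5.4, 0.6, 7.4]
finger_gap: 0.097
grasp_force: 29.1
```

```bash
python3 -m creep '[[0,-0.1,-0.2,0],[0,0,-0.1,0],[0,0,0,0],[0,0,0,0]]'; python3 -m creep '[[0,0.05,-0.2,0],[0,0.05,-0.1,0],[0,0,0,0],[0,0,0,0]]'; python3 -m creep '[[0,0.05,-0.2,0],[0,0,0,0],[0,0,0,0]]'
```

```text
time_s: 16.7
tcp_pos: [431.3, 84.7, 83.7]
eef_rot: [-2.22, -2.222, 0.0]
wrist_force: [-1.5, -0.2, -1.8]
finger_gap: 0.096
grasp_force: 30.0
time_s: 17.1
tcp_pos: [432.0, 84.7, 86.6]
eef_rot: [-2.22, -2.222, 0.001]
wrist_force: [-2.8, 1.3, -1.2]
finger_gap: 0.099
grasp_force: 30.0
time_s: 17.4
tcp_pos: [432.2, 84.7, 88.0]
eef_rot: [-2.219, -2.223, 0.002]
wrist_force: [0.7, 3.0, -20.8]
finger_gap: 0.088
grasp_force: 31.6
```

At 7 mm up the force jumps from about 2 N to 21 N: the cover is caught. Lower it, let go, and press the button.

```bash
python3 -m creep '[[0,-0.05,0.2,0],[0,-0.05,0.3,0],[0,0,0.2,0],[0,0,0,0],[0,0,0,0]]'; python3 -m creep '[[0,0,0,0],[0,0,0,0],[0,0,0,0],[0,0,0,0],[0,0,-1,0],[0,0,-3,0],[0,0,-4,0],[0,0,0,0]]' 0.1
```

```text
time_s: 17.9
tcp_pos: [430.9, 84.7, 82.0]
eef_rot: [-2.219, -2.221, 0.002]
wrist_force: [-6.5, 1.1, 0.7]
finger_gap: 0.095
grasp_force: 30.1
time_s: 18.7
tcp_pos: [435.1, 85.1, 166.1]
eef_rot: [2.219, 2.22, 0.012]
wrist_force: [0.8, -0.2, -0.2]
finger_gap: 0.449
grasp_force: 0.0
```

```bash
python3 -m creep '[[2,-0.3,0,0],[2,-0.5,0,0],[2.2,-0.5,0,0],[2.1,0,0,0],[0,0,0,0],[0,0,3,0],[0,0,3,0],[0,0,2,0]]' 1 10; python3 -m creep '[[0,0,0.3,0],[0,0,0,0],[0,0,0,0]]'
```

```text
time_s: 19.5
tcp_pos: [418.4, 166.3, 80.4]
eef_rot: [2.221, 2.222, -0.002]
wrist_force: [-0.4, -0.3, 0.1]
finger_gap: 0.01
grasp_force: 0.0
time_s: 19.8
tcp_pos: [419.7, 167.5, 79.7]
eef_rot: [2.221, 2.221, 0.002]
wrist_force: [0.2, 0.0, -0.1]
finger_gap: 0.006
grasp_force: 0.0
```

```bash
python3 - <<'E'
from h import *
s=arm.read_state(); print(s['tcp_pos'],s['finger_gap'])
w=snap('wrist','w4'); 
cv2.imwrite('pics/w4c.png',w['img'][:,:,::-1])
E
```

```text
[419.66775098 167.49466637  79.69988513] 0.006350824902019349
```

View pics/w4c.png

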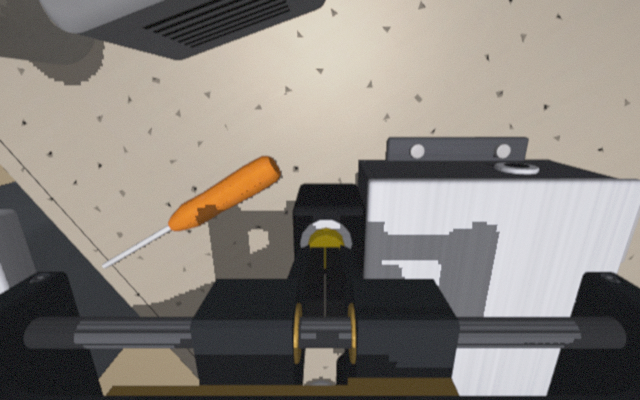

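The shut fingertips (column 324) are centred over the button (326,240). Press it down.

```bash
python3 -m creep '[[0,0,0.5,0],[0,0,0.4,0],[0,0,0.3,0],[0,0,0,0]]'; python3 -m creep '[[0,0,0.2,0],[0,0,0.2,0],[0,0,0.2,0],[0,0,0,0],[0,0,0,0]]'; python3 -m creep '[[0,0,0.2,0],[0,0,0,0],[0,0,0,0]]'
```

```text
time_s: 20.25
tcp_pos: [418.8, 167.7, 66.5]
eef_rot: [-2.22, -2.223, 0.0]
wrist_force: [0.5, 0.1, -0.2]
finger_gap: 0.006
grasp_force: 0.0
time_s: 20.75
tcp_pos: [418.7, 167.5, 60.6]
eef_rot: [-2.22, -2.223, 0.001]
wrist_force: [0.9, -0.7, 0.0]
finger_gap: 0.008
grasp_force: 0.0
time_s: 21.05
tcp_pos: [418.8, 167.6, 60.2]
eef_rot: [-2.22, -2.221, -0.001]
wrist_force: [-7.1, -2.6, 29.7]
finger_gap: 0.008
grasp_force: 14.8
```

A hard stop at z = 60 (10 mm travel) with 30 N: fully down. Back to the handle.

```bash
python3 -m creep '[[0,0,-3,0],[0,0,-4,0],[0,0,-4,0],[-2,0.3,0,0],[-2,0.4,0,0],[-2.2,0.5,0,0],[-2.1,0,0,0],[0,0,0,0]]' 0.1; python3 -m creep '[[0,0,3,0],[0,0,3,0],[0,0,2,0],[0,0,0,0]]'
```

```text
time_s: 21.85
tcp_pos: [430.7, 82.0, 168.7]
eef_rot: [2.225, 2.218, -0.001]
wrist_force: [-0.1, 0.1, -0.1]
finger_gap: 0.45
grasp_force: 0.0
time_s: 22.25
tcp_pos: [429.1, 84.9, 86.7]
eef_rot: [-2.218, -2.222, 0.007]
wrist_force: [-0.4, 0.3, 0.8]
finger_gap: 0.449
grasp_force: 0.0
```

```bash
python3 -m creep '[[0,0,0.7,0],[0,0,0,0],[0,0,0,0],[0,0,0,0]]'; python3 -m creep '[[0,0,0,0],[0,0,0,0],[0,0,0,0],[0,0,0,0],[0,0,0,0],[0,0,0,0]]' 1 30
python3 - <<'E'
import numpy as np
r=np.hypot(154,34);a=np.arctan2(34,154)
pts=np.array([[-r*np.cos(a+t),r*np.sin(a+t)] for t in np.radians(np.arange(0,57,3))])
print((np.diff(pts,axis=0)/10).round(2).tolist()); print((pts-pts[0]).round(0).tolist())
E
```

```text
time_s: 22.65
tcp_pos: [431.5, 85.0, 82.4]
eef_rot: [2.22, 2.222, 0.002]
wrist_force: [0.3, 0.8, -0.1]
finger_gap: 0.449
grasp_force: 0.0
time_s: 23.25
tcp_pos: [430.6, 84.7, 81.7]
eef_rot: [-2.22, -2.222, 0.001]
wrist_force: [-1.6, 0.6, 1.3]
finger_gap: 0.097
grasp_force: 30.0
[[0.2, 0.8], [0.24, 0.79], [0.28, 0.78], [0.32, 0.76], [0.36, 0.74], [0.4, 0.72], [0.44, 0.7], [0.47, 0.68], [0.51, 0.65], [0.54, 0.62], [0.57, 0.59], [0.6, 0.56], [0.63, 0.53], [0.66, 0.5], [0.68, 0.46], [0.71, 0.43], [0.73, 0.39], [0.75, 0.35]]
[[0.0, 0.0], [2.0, 8.0], [4.0, 16.0], [7.0, 24.0], [10.0, 31.0], [14.0, 39.0], [18.0, 46.0], [22.0, 53.0], [27.0, 60.0], [32.0, 66.0], [38.0, 72.0], [43.0, 78.0], [49.0, 84.0], [56.0, 89.0], [62.0, 94.0], [69.0, 99.0], [76.0, 103.0], [84.0, 107.0], [91.0, 111.0]]
```

```bash
python3 -m creep '[[0,0.1,-0.4,0],[0,0.1,-0.4,0],[0,0.12,-0.4,0],[0,0.12,-0.4,0],[0,0,0,0],[0,0,0,0]]'
```

```text
time_s: 23.85
tcp_pos: [435.1, 84.7, 97.7]
eef_rot: [-2.22, -2.222, 0.0]
wrist_force: [-1.8, 1.1, -2.5]
finger_gap: 0.098
grasp_force: 30.2
```

Free now: 16 mm up with only 2.5 N. Continue along the arc.

```bash
python3 -m creep '[[0,0.28,-0.78,0],[0,0.32,-0.76,0],[0,0.36,-0.74,0],[0,0.4,-0.72,0],[0,0.44,-0.7,0],[0,0.47,-0.68,0],[0,0,0,0]]'; python3 -m creep '[[0,0.51,-0.65,0],[0,0.54,-0.62,0],[0,0.57,-0.59,0],[0,0.6,-0.56,0],[0,0,0,0],[0,0,0,0]]'
```

```text
time_s: 24.55
tcp_pos: [459.5, 84.7, 142.5]
eef_rot: [2.22, 2.221, 0.003]
wrist_force: [1.8, -0.5, -3.7]
finger_gap: 0.094
grasp_force: 30.1
time_s: 25.15
tcp_pos: [482.5, 84.7, 165.9]
eef_rot: [2.218, 2.22, 0.004]
wrist_force: [8.3, -0.6, -14.9]
finger_gap: 0.096
grasp_force: 30.8
```

```bash
python3 -m creep '[[0,0.1,0.12,0],[0,0,0,0],[0,0,0,0]]'; python3 -m creep '[[0,0.63,-0.5,0],[0,0.66,-0.48,0],[0,0.68,-0.45,0],[0,0,0,0],[0,0,0,0]]'
```

```text
time_s: 25.45
tcp_pos: [480.9, 84.7, 164.4]
eef_rot: [-2.22, -2.222, 0.001]
wrist_force: [0.5, 0.2, -4.0]
finger_gap: 0.096
grasp_force: 29.9
time_s: 25.95
tcp_pos: [501.5, 84.7, 178.9]
eef_rot: [2.22, 2.222, 0.001]
wrist_force: [4.2, -0.4, -9.4]
finger_gap: 0.093
grasp_force: 30.3
```

```bash
python3 -m creep '[[0,0.74,-0.38,0],[0,0.75,-0.36,0],[0,0.75,-0.34,0],[0,0.77,-0.3,0],[0,0,0,0],[0,0,0,0],[0,0,0,0]]'
python3 - <<'E'
from h import *
s=arm.read_state(); p=s['tcp_pos']; d=p-[430.6,84.7,81.7]
print(np.degrees(np.arctan2(34+d[2],154-d[0]))-12.45, np.hypot(34+d[2],154-d[0]), s['wrist_force'])
c=snap('scene','s5'); t=snap('top','t5')
a=cv2.resize(c['img'][150:320,230:450],None,fx=2,fy=2); b=cv2.resize(t['img'][100:320,150:470],None,fx=1.375,fy=1.375)
cv2.imwrite('pics/m5.png',np.vstack([a,b[:,:440]])[:590,:,::-1])
E
```

```text
time_s: 26.65
tcp_pos: [530.8, 84.8, 192.2]
eef_rot: [-2.22, -2.223, 0.001]
wrist_force: [3.1, 0.4, -15.0]
finger_gap: 0.086
grasp_force: 30.8
57.13471017646374 154.21244433278852 [  3.14747295   0.44300907 -15.01834053]
```

View pics/m5.png

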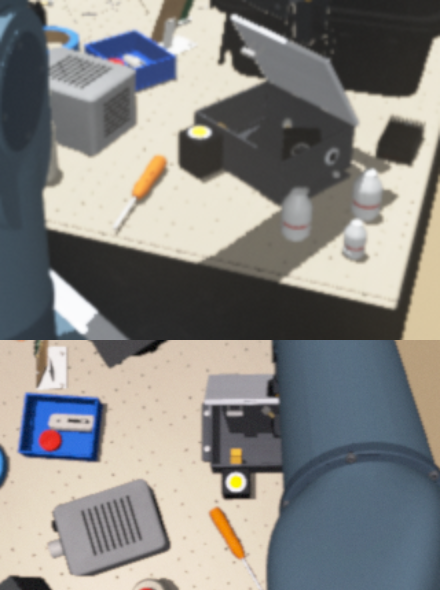

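The cover stands open at about 55°, the tray holds the cap and fork, the button is down, and the objectives and bottle are in place. I relax the residual pull slightly, then hand in.

```bash
python3 -m creep '[[0,0,0.12,0],[0,0,0,0],[0,0,0,0],[0,0,0,0],[0,0,0,0]]'
python3 - <<'E'
from h import *
s=arm.read_state(); p=s['tcp_pos']; d=p-[430.6,84.7,81.7]
print(np.degrees(np.arctan2(34+d[2],154-d[0]))-12.45, s['wrist_force'],s['finger_gap'])
c=load('top'); t=snap('top','t6')
for n in (c,t): print(world(n,258,287,135), n['range_z'][285:289,258])
print(world(t,355,120), world(t,310,135)); print(arm.finish_job())
E
```

```text
time_s: 27.25
tcp_pos: [531.1, 84.8, 192.1]
eef_rot: [-2.22, -2.222, -0.001]
wrist_force: [-3.9, -0.6, 4.5]
finger_gap: 0.088
grasp_force: 29.2
57.22847707186402 [-3.93245062 -0.64607281  4.48640171] 0.08757026535268882
[244.7 290.4 135. ] [951.48627 954.2816  953.8604  950.407  ]
[244.7 290.4 135. ] [955.15   952.5703 958.2073 954.0206]
[402.4 129.4 647.7] [545.1 188.4 142.6]
the job is handed in; nothing more can be done
None
```

The job is handed in: the cap and fork are in the blue tray, and the cover was caught when tugged (about 21 N at 7 mm), so I pressed the yellow button fully down. I then lifted the cover by its handle to about 57°, where the gripper still holds it, and the last pictures show the solvent bottle and chrome objective still in place.

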